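# Raise and swing out the drying rack, then slide the pail lid under it

### The arm

A 6-joint arm with a two-finger parallel gripper is mounted at the origin on the work surface. World frame = base frame: x ahead of the robot, y to its left, z up, the work surface at z = 0. Lengths are in m, angles in rad, forces in N, time in s.
With the tool pointing down it reaches from about 0.3 to 0.95 m from the base axis. Payload 3.1 kg.
Tool frame: the origin (TCP) lies on the centre line of the jaws, within the pads' length; the fingertips stand 19 mm ahead of it and the grasp point (between the pads) is the TCP; z points along the fingers, y is the line along which they close (so a half turn about z gives the same grasp; the last joint's range is limited). The gripper opens to 85 mm and grips with 20 to 120 N. Pads are 22 mm wide; open, the fingers measure 114 mm over their backs; the gripper's body (76 mm by 85 mm) begins 54 mm behind the grasp point. The pads swing forward as they close: fully open they stand 13 mm farther back than shut.
Start: joints at [-1.398, 0.308, 1.634, -0, 1.2, -0.07], TCP at [0.15, -0.607, 0.25] pointing down, gripper open.
Joint ranges: [-3.06, 3.06], [-0.79, 1.96], [0.05, 2.63], [-1.19, 4.34], [0.05, 2.64], [-2.94, 2.94]. Speed limits (rad/s): [2.79, 2.79, 3.14, 3.14, 3.14, 3.14].

### API

Orientations are given as a rotation vector (axis times angle).
In Python, from plant import bot gives the robot as it stands.
- The arm moves only by the tool send_rows, never from a script. Its argument "targets" is a list that holds one entry, the list of rows, each a list of 6 numbers: the shift along the world's x, y, z in m, then the turn, a rotation vector about the world's x, y, z in rad. In form: [[[dx, dy, dz, rx, ry, rz], ...]]. A call has 1 to 12 rows; each row is the pose to reach, as a shift and turn from the pose commanded when the call began; what a row does not reach only later rows make up. A row lasts 1/10 s, in which the tool goes at most 50 mm and 8.59 degrees, less where a joint would pass 70% of its speed; a pose out of reach is approached as far as the arm can. A call with a gripper value outside its range is refused whole. "jaw" is the opening, from 0 (shut) to 1 (fully open), set as the call begins (left out, the last holds). The fingers move at their own pace and stop on an object; "force" is the grip in N (left out, the last holds). Time passes only in rows, so rows that repeat a pose let the fingers close. It gives the time, the measured TCP pose, the force, the opening and the grip force at its end, in the units of the state.
- bot.read_state(): the state, without advancing time (a new reading comes with each control period).
- bot.capture(name): name is "scene" or "top" or "wrist"; returns a dict with "img" (420x560x3 uint8, red, green, blue), "range_z" (420x560 float32, m along the optical axis (not along the pixel's ray), 0 where there is no reading), "mtx" (3x3 intrinsics, pixels), "position" and "rotation" of the camera in the world; the wrist camera has in their place "hand_eye" (4x4, takes a point from camera to tool coordinates, whose origin is the TCP and whose axes are the flange's). Camera axes: x right, y up, looking along -z (the intrinsics and any distortion apply to the point x, -y, -z); pixel columns grow to the right and rows downward; lengths in m; the calibration is good to about 2 mm. A picture is of the moment at which its call begins: read the wrist's pose just before it.
- bot.job_done(): hands the job in; it is judged then, once.
The state is a dict: "time_s": time; "qpos": joint angles; "joint_vel": joint speeds; "joint_torque": joint torques, N m; "ee_pos": TCP position; "eef_rot": TCP orientation; "contact_force": force on the tool from outside, world axes, zero at the start; "wrist_torque": the same for the moment, N m; "gripper_width": opening from 0.0 (shut) to 1.0 (fully open); "gripper_force": force on a finger pad.
Only numpy, scipy, OpenCV 4.12 (cv2) and the standard library are available. Lean on these libraries where they do the work, as an engineer would, in place of code of your own. Each camera call takes 0.05 s, during which the arm holds its last target. There are 200 camera calls.

### The job

Lift the drying arm until its hidden catch drops into the next notch and carries the rack by itself, letting it down onto the notch gently. Then swing the raised arm steadily round, passing over the soap, until you feel it come up against its stop, and finally slide the turquoise pail lid flat along the bench until it lies centred under the hanging rack as a drip tray. Leave everything else where it stands.

Things in the scene. Friction and masses are not known exactly. Their poses are not given: they have to be found in the camera images.
- bar_mid (a point): point half-way up the straight level bar of the drying arm (aluminium, 18 mm wide, 24 mm high), 100 mm out from the post axis; x points along the arm away from the post, z up. The free bar runs 55 to 165 mm out, then a 12 mm round pin to 230 mm; the rack hangs from it 200 mm out. At the start the point is 185 mm above the bench and the arm points roughly at the robot.
- lift (a joint): height of sleeve and arm above the buffer they rest on at the start, m. About 0.7 kg in all with the rack. A spring pawl works on unseen notches inside the post: the next one catches somewhere about 30 to 50 mm up, a second 45 mm higher. Passing a notch takes a few N more; then the arm can be let down a little until the notch takes its weight and goes no lower. Let go between, it drops.
- swing (a joint): turn of the arm about the post, rad, growing counter-clockwise from above; 0 to 0.25 at the start. Light friction (1 to 2 N at 100 mm out); it stays where left. The firm stop lies about a quarter turn on, where the arm points roughly to -y; its direction differs each time and is not marked: feel for it (5 to 10 N is plenty).
- rack_foot (a point): centre of the underside of the hanging rack, level with its clips' lower ends: small turquoise and white plastic spinning rack with 8 clips, 132 mm across, 115 mm high, free on its swivel hook and able to swing a little sideways. 20 mm above the bench at the start.
- lid: turquoise plastic pail lid lying flat, rim up like a tray: 200 mm diameter, 22 mm high, wall 4 mm, 0.2 kg. Origin at the centre of its underside, z up.
- soap_rest: round ceramic soap rest, white with a blue hollow, 100 mm diameter, with a bar of soap on it, 40 mm high in all; it stands below the path of the swinging rack, too high for the rack to pass before the arm is raised. Origin at the centre of its underside.
- stand: fixed upright post of the drying stand, 34 mm diameter, top 349 mm above the bench, with a white sleeve (60 mm diameter, 70 mm high, centred at the bar's height) and a foot disc of 110 mm diameter. Origin on the post axis at the bench; its turn means nothing that can be seen.
- peg_a: turned aluminium peg standing upright on the bench, 32 mm diameter, 86 mm high. Origin at the centre of its underside.
- peg_b: a second such peg.
- brush: small brush lying on the bench, handle along its x axis.
Things that resemble listed ones, but are neither listed nor needed, are in the scene too. Several things have the shape of the lid; the one meant has the colours described above.

How it is judged:
By the outcome, as a careful person would: the job done as asked, in the order asked, and still so for the second after the job is handed in, with the robot touching nothing.
It also fails if it takes over 72 s, if anything falls off the work surface, if the arm or the gripper's body presses on something with over 40 N, if the wrist force passes 120 N, or if a joint passes its speed limit or range.

## Working session

There is one attempt and no reset: what is moved stays moved. The work goes in short steps, Python scripts to look and compute and a tool call to move; the robot and the scene stay as the last step left them, time stands still between calls to the robot, and variables do not carry over. Pictures are saved under pics/ and viewed, at most 10 in all, crops included, and the job is handed in when it is done.

Besides the shell and the picture viewer there is one more tool, called by a JSON object that holds its "api" and its "payload", one argument or row to a line. send_rows: Moves the arm, as the interface text tells. Its arguments: {"type":"object","properties":{"targets":{"type":"array","items":{"type":"array","items":{"type":"array","items":{"type":"number"}}}},"jaw":{"type":"number"},"force":{"type":"number"}},"required":["targets"]}

```bash
mkdir -p pics; ls
cat > h.py <<'E'
import numpy as np, cv2
from plant import bot
def snap(n,f=None):
    s=bot.read_state(); c=bot.capture(n)
    if f: cv2.imwrite('pics/'+f,cv2.cvtColor(c['img'],cv2.COLOR_RGB2BGR))
    if n=='wrist':
        T=np.eye(4); T[:3,:3]=cv2.Rodrigues(np.array(s['eef_rot'],float))[0]; T[:3,3]=s['ee_pos']; T=T@np.array(c['hand_eye']); c['R'],c['t']=T[:3,:3],T[:3,3]
    else:
        r=np.array(c['rotation'],float); c['R']=r if r.shape==(3,3) else cv2.Rodrigues(r)[0]; c['t']=np.array(c['position'],float)
    return c
def ray(c,u,v):
    K=np.array(c['mtx']); return c['R']@np.array([(u-K[0,2])/K[0,0],-(v-K[1,2])/K[1,1],-1])
def depth(c,u,v):
    d=c['range_z'][int(v),int(u)]; return c['t']+d*ray(c,u,v)
def cloud(c):
    K=np.array(c['mtx']);h,w=c['range_z'].shape
    u,v=np.meshgrid(np.arange(w),np.arange(h)); d=c['range_z']
    p=np.stack([(u-K[0,2])/K[0,0]*d,-(v-K[1,2])/K[1,1]*d,-d],-1); return p@c['R'].T+c['t']
def onz(c,u,v,z):
    r=ray(c,u,v); return c['t']+r*(z-c['t'][2])/r[2]
E
python3 - <<'E'
from h import *
import pickle
for n in('scene','top'):
    c=snap(n,n+'.png'); print(n,{k:(v if np.size(v)<10 else np.shape(v)) for k,v in c.items()}); pickle.dump(c,open(n+'.pkl','wb'))
print(bot.read_state())
a,b=[cv2.imread('pics/%s.png'%n) for n in('scene','top')]
E
```

```text
pics
scene {'img': (420, 560, 3), 'range_z': (420, 560), 'mtx': array([[425.1525572 ,   0.        , 282.44122106],
       [  0.        , 425.1525572 , 210.30920084],
       [  0.        ,   0.        ,   1.        ]]), 'position': array([1.41516077, 0.3631548 , 0.81208112]), 'rotation': array([0.62139446, 0.97746191, 1.79560951]), 'R': array([[-0.40631539, -0.50493655,  0.76154243],
       [ 0.91367032, -0.21476413,  0.34508393],
       [-0.01069349,  0.83601163,  0.54860751]]), 't': array([1.41516077, 0.3631548 , 0.81208112])}
top {'img': (420, 560, 3), 'range_z': (420, 560), 'mtx': array([[488.66930018,   0.        , 291.9488566 ],
       [  0.        , 488.66930018, 214.03073462],
       [  0.        ,   0.        ,   1.        ]]), 'position': array([ 0.29108297, -0.06355708,  1.75195894]), 'rotation': array([ 0.09573261, -0.09717094, -1.53866761]), 'R': array([[ 2.98318131e-02,  9.91957386e-01, -1.23006533e-01],
       [-9.99551115e-01,  2.99450602e-02, -9.28392456e-04],
       [ 2.76251228e-03,  1.22979013e-01,  9.92405427e-01]]), 't': array([ 0.29108297, -0.06355708,  1.75195894])}
{'time_s': 0.1, 'qpos': array([-1.39769221e+00,  3.08929144e-01,  1.63505131e+00, -2.62397246e-05,
        1.19970697e+00, -6.96761893e-02]), 'joint_vel': array([-0.00055203, -0.00268879, -0.00383427,  0.00087029, -0.00011452,
       -0.00143357]), 'joint_torque': array([-7.21794986e-04, -4.16407800e+01, -2.77644986e+01, -1.48822928e-04,
        4.01099212e-03, -1.60972326e-05]), 'ee_pos': array([ 0.1501107 , -0.60598013,  0.24915868]), 'eef_rot': array([-3.11639734e+00, -3.80184214e-01,  2.08292864e-04]), 'contact_force': array([-0.22171352,  0.59072691,  0.27007036]), 'wrist_torque': array([-0.0085462 , -0.03048209, -0.01257238]), 'gripper_force': 0.0, 'gripper_width': 0.9992184205544987}
```

View pics/scene.png

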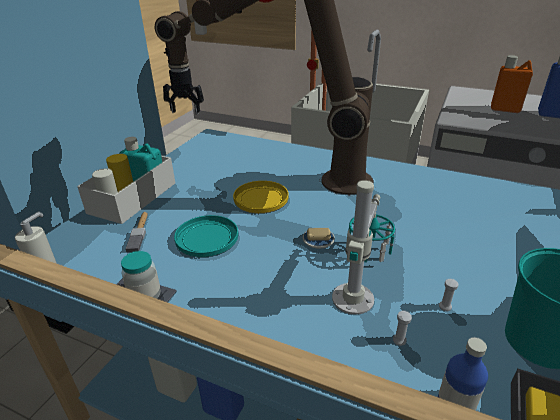

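View pics/top.png

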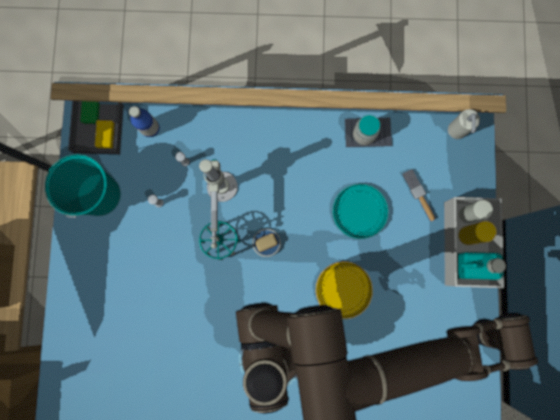

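Candidates for the lid in the top view: the turquoise disc at (360,210), the yellow one at (343,290) and the small jar top at (370,128). The turquoise 200 mm disc fits. The arm runs from the post (215,170) to the rack (218,240), with the soap at (266,242). Next I measure these and confirm in a crop.

Run:
```python
from h import *
import pickle
t=pickle.load(open('top.pkl','rb'));s=pickle.load(open('scene.pkl','rb'))
a=cv2.resize(cv2.imread('pics/top.png')[130:300,140:400],None,fx=2.3,fy=2.3,interpolation=cv2.INTER_CUBIC)
b=cv2.resize(cv2.imread('pics/scene.png')[170:360,150:480],None,fx=1.1,fy=1.1)
im=np.zeros((600,600,3),np.uint8); im[:a.shape[0],:a.shape[1]]=a; im[391:600,:363]=b[:209]
cv2.imwrite('pics/crop.png',im)
for n,c in(('top',t),('scene',s)):
    P=cloud(c);hsv=cv2.cvtColor(c['img'],cv2.COLOR_RGB2HSV)
    ok=c['range_z']>0
    print(n,'lid hsv',hsv[(215,238)[n=='scene'],(360,205)[n=='scene']], 'bench z',np.median(P[ok&(abs(P[...,2])<.03)][:,2]))
    def circ(p): # algebraic circle fit
        A=np.c_[2*p[:,:2],np.ones(len(p))];x=np.linalg.lstsq(A,(p[:,:2]**2).sum(1),rcond=None)[0];return x[:2],np.sqrt(x[2]+x[0]**2+x[1]**2)
    near=lambda x,y,r:ok&(np.hypot(P[...,0]-x,P[...,1]-y)<r)
    guess=depth(c,*((360,210) if n=='top' else (205,238)));print('lid guess',guess)
    m=near(guess[0],guess[1],.14)&(P[...,2]>.014)&(P[...,2]<.035)
    q=P[m];(cc,r),_=cv2.minEnclosingCircle(q[:,:2].astype(np.float32)) if 0 else (cv2.minEnclosingCircle(q[:,:2].astype(np.float32))[:2],0);print('lid',cc,r,len(q),np.percentile(q[:,2],90))
    # post
    m=ok&(P[...,2]>.28)&(P[...,2]<.36)&(P[...,0]>.5)&(P[...,0]<.85)&(abs(P[...,1])<.3)
    q=P[m];print('post',len(q),q.mean(0) if len(q) else '',q.max(0),q.min(0))
    m=ok&(P[...,2]>.18)&(P[...,2]<.205)&(P[...,0]>.4)&(P[...,0]<.85)&(abs(P[...,1]-.1)<.2)
    q=P[m];print('bar',len(q));
    for x in np.arange(.44,.74,.02):
        w=q[abs(q[:,0]-x)<.01]
        if len(w):print(round(x,2),len(w),w[:,1].min().round(3),w[:,1].max().round(3),np.median(w[:,2]).round(3))
```

```text
top lid hsv [ 89 255 144] bench z 0.0011611474646076037
lid guess [ 0.53026585 -0.30747132  0.00061662]
lid (0.5321940779685974, -0.3155663013458252) 0.13094274699687958 283 0.027266198781307382
post 184 [0.59651447 0.19405332 0.33743308] [0.61769946 0.21433558 0.35555323] [0.58128175 0.17898479 0.28065191]
bar 386
0.44 36 0.18 0.195 0.197
0.46 41 0.18 0.197 0.197
0.48 36 0.182 0.198 0.196
0.5 34 0.183 0.199 0.197
0.52 36 0.183 0.2 0.197
0.54 36 0.184 0.206 0.198
0.56 59 0.179 0.208 0.2
0.58 25 0.17 0.213 0.193
0.6 13 0.167 0.183 0.196
0.62 4 0.185 0.194 0.194
0.64 13 0.181 0.195 0.201
0.66 6 0.19 0.206 0.195
scene lid hsv [ 88 192 142] bench z -0.0006256279205710813
lid guess [ 0.5341379  -0.30640924  0.00310551]
lid (0.5282348990440369, -0.30551373958587646) 0.1036170944571495 359 0.022064538640841014
post 503 [0.61446604 0.1972332  0.32161752] [0.62518196 0.2138505  0.35038026] [0.58424509 0.17706698 0.28030594]
bar 381
0.44 29 0.181 0.197 0.196
0.46 20 0.186 0.197 0.196
0.48 22 0.189 0.198 0.196
0.5 15 0.193 0.199 0.195
0.52 11 0.196 0.2 0.193
0.54 2 0.2 0.201 0.193
0.56 10 0.204 0.208 0.197
0.58 5 0.208 0.209 0.196
0.6 6 0.224 0.225 0.192
0.62 77 0.167 0.224 0.193
0.64 29 0.18 0.214 0.194
0.66 118 0.18 0.213 0.193
```

View pics/crop.png

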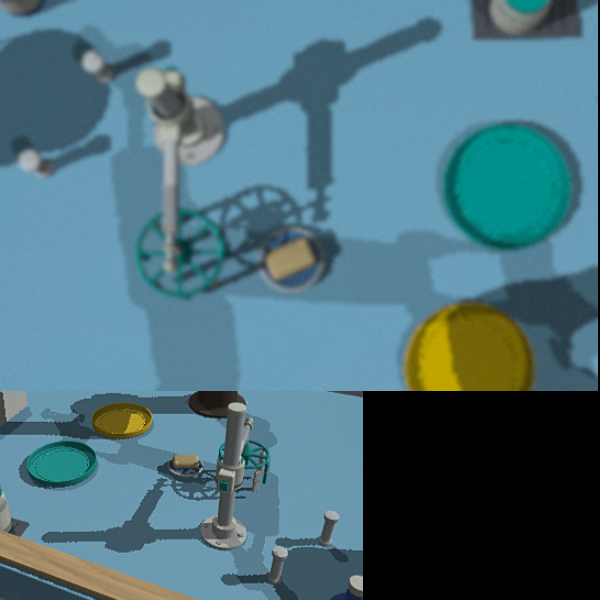

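The crop confirms the turquoise lid at crop (508,185), which is about (0.53,-0.306). The yellow disc at (470,365) is not the one. The bar sits at about (0.503,0.190,0.185). Now the approach.

{"api": "send_rows", "payload": {
  "targets": [
    [[0.03,0.025,0.02,0,0,-0.02],[0.06,0.05,0.04,0,0,-0.04],[0.09,0.075,0.06,0,0,-0.06],[0.12,0.1,0.08,0,0,-0.08],[0.15,0.125,0.08,0,0,-0.1],[0.18,0.15,0.08,0,0,-0.12],[0.21,0.18,0.08,0,0,-0.14],[0.24,0.21,0.08,0,0,-0.16],[0.27,0.24,0.08,0,0,-0.18],[0.3,0.27,0.08,0,0,-0.18],[0.32,0.3,0.08,0,0,-0.18],[0.33,0.33,0.08,0,0,-0.18]]
  ],
  "jaw": 1
}}

```text
time_s: 1.3
ee_pos: [0.4815, -0.275, 0.3296]
eef_rot: [-3.139, -0.1, 0.0]
contact_force: [-0.2, -0.5, 0.1]
gripper_width: 1.001
gripper_force: 0.0
```

{"api": "send_rows", "payload": {
  "targets": [
    [[0.003,0.035,0,0,0,0],[0.005,0.075,0,0,0,0],[0.007,0.115,0,0,0,0],[0.01,0.155,0,0,0,0],[0.012,0.195,0,0,0,0],[0.014,0.235,0,0,0,0],[0.016,0.275,0,0,0,0],[0.018,0.315,0,0,0,0],[0.02,0.355,0,0,0,0],[0.021,0.395,0,0,0,0],[0.022,0.43,0,0,0,0],[0.023,0.45,0,0,0,0]]
  ]
}}

```text
time_s: 2.5
ee_pos: [0.5025, 0.1759, 0.3297]
eef_rot: [-3.139, -0.102, 0.002]
contact_force: [1.0, -0.3, -0.4]
gripper_width: 0.997
gripper_force: 0.0
```

{"api": "send_rows", "payload": {
  "targets": [
    [[0,0.01,0,0,0,0],[0,0.016,0,0,0,0],[0,0.016,0,0,0,0],[0,0.016,0,0,0,0]]
  ]
}}

```text
time_s: 2.9
ee_pos: [0.5032, 0.1884, 0.3301]
eef_rot: [3.139, 0.097, -0.001]
contact_force: [0.0, 0.6, -0.3]
gripper_width: 1.0
gripper_force: 0.0
```

Run:
```python
from h import *
print(bot.read_state())
c=snap('wrist','w1.png');P=cloud(c);ok=c['range_z']>0
m=ok&(P[...,2]>.18)&(P[...,2]<.205)
q=P[m]
for x in np.arange(.40,.60,.02):
    w=q[abs(q[:,0]-x)<.01]
    if len(w):print(round(x,2),len(w),np.percentile(w[:,1],[2,50,98]).round(4),np.median(w[:,2]).round(4))
```

```text
{'time_s': 2.9, 'qpos': array([ 2.77468129e-01,  7.26065538e-02,  1.74996443e+00, -5.83336477e-04,
        1.31949241e+00,  1.78649975e+00]), 'joint_vel': array([-0.00753638, -0.00631719,  0.00146215,  0.00174876, -0.0002062 ,
        0.00070989]), 'joint_torque': array([ 3.38640790e-01, -3.22774279e+01, -2.90912622e+01,  2.71072669e-02,
       -3.60441350e-03,  1.40216078e-03]), 'ee_pos': array([0.50323846, 0.18838461, 0.33012133]), 'eef_rot': array([ 3.13942511e+00,  9.72117932e-02, -5.00339550e-04]), 'contact_force': array([ 0.04905132,  0.59957746, -0.27021098]), 'wrist_torque': array([-0.02110179, -0.02840357, -0.02220605]), 'gripper_force': 0.0, 'gripper_width': 1.0004923206216136}
0.4 449 [0.1765 0.1874 0.1983] 0.1923
0.42 296 [0.1791 0.1881 0.1978] 0.193
0.44 514 [0.1803 0.1891 0.1978] 0.1985
0.46 531 [0.1815 0.1901 0.1987] 0.1986
0.48 566 [0.1825 0.1911 0.1996] 0.1985
0.5 603 [0.1833 0.1919 0.2006] 0.1986
0.52 633 [0.1844 0.1929 0.2016] 0.1985
0.54 682 [0.1851 0.1939 0.2026] 0.1986
0.56 1138 [0.1806 0.1946 0.2087] 0.2033
0.58 451 [0.1812 0.1948 0.2095] 0.2027
```

View pics/w1.png

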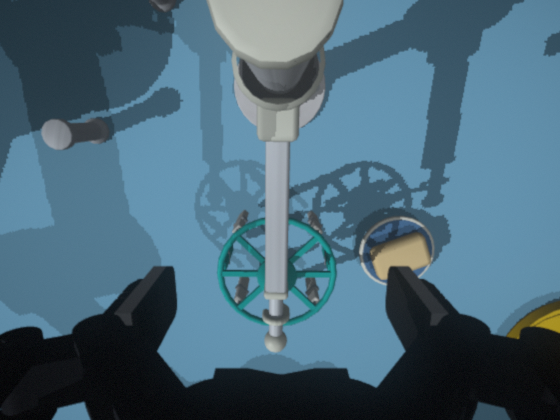

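The wrist view shows the bar running from (278,140) to (277,290) between the open jaws, with the soap clear at (400,255). Descend, then grip.

{"api": "send_rows", "payload": {
  "targets": [
    [[0,0.003,-0.03,0,0,-0.012],[0,0.003,-0.06,0,0,-0.012],[0,0.003,-0.09,0,0,-0.012],[0,0.003,-0.115,0,0,-0.012],[0,0.003,-0.135,0,0,-0.012],[0,0.003,-0.144,0,0,-0.012],[0,0.003,-0.144,0,0,-0.012]]
  ]
}}

```text
time_s: 3.65
ee_pos: [0.5024, 0.1913, 0.185]
eef_rot: [3.14, 0.078, -0.005]
contact_force: [0.2, 0.1, 0.8]
gripper_width: 1.0
gripper_force: 0.0
```

{"api": "send_rows", "payload": {
  "targets": [
    [[0,0,0,0,0,0],[0,0,0,0,0,0],[0,0,0,0,0,0],[0,0,0,0,0,0],[0,0,0,0,0,0],[0,0,0,0,0,0],[0,0,0,0,0,0],[0,0,0,0,0,0],[0,0,0,0,0,0],[0,0,0,0,0,0]]
  ],
  "jaw": 0,
  "force": 50
}}

```text
time_s: 4.65
ee_pos: [0.5036, 0.1921, 0.1871]
eef_rot: [3.14, 0.079, 0.001]
contact_force: [-2.0, -1.4, 5.8]
gripper_width: 0.201
gripper_force: 53.1
```

{"api": "send_rows", "payload": {
  "targets": [
    [[0,0,0.003,0,0,0],[0,0,0.007,0,0,0],[0,0,0.011,0,0,0],[0,0,0.015,0,0,0],[0,0,0.019,0,0,0],[0,0,0.022,0,0,0],[0,0,0.024,0,0,0],[0,0,0.024,0,0,0],[0,0,0.024,0,0,0]]
  ]
}}

```text
time_s: 5.55
ee_pos: [0.5036, 0.1921, 0.2098]
eef_rot: [3.14, 0.08, 0.001]
contact_force: [5.2, -1.3, -6.3]
gripper_width: 0.197
gripper_force: 51.4
```

{"api": "send_rows", "payload": {
  "targets": [
    [[0,0,0.001,0,0,0],[0,0,0.002,0,0,0]]
  ]
}}

```text
time_s: 5.75
ee_pos: [0.5036, 0.1921, 0.2112]
eef_rot: [3.14, 0.08, 0.001]
contact_force: [5.9, -1.3, -9.5]
gripper_width: 0.202
gripper_force: 51.0
```

{"api": "send_rows", "payload": {
  "targets": [
    [[0,0,0.001,0,0,0],[0,0,0.002,0,0,0]]
  ]
}}

```text
time_s: 5.95
ee_pos: [0.5036, 0.1921, 0.2131]
eef_rot: [3.14, 0.08, 0.001]
contact_force: [6.8, -1.6, -10.3]
gripper_width: 0.202
gripper_force: 51.0
```

{"api": "send_rows", "payload": {
  "targets": [
    [[0,0,0.001,0,0,0],[0,0,0.002,0,0,0]]
  ]
}}

```text
time_s: 6.15
ee_pos: [0.5036, 0.1921, 0.215]
eef_rot: [3.14, 0.08, 0.001]
contact_force: [6.6, -1.9, -9.7]
gripper_width: 0.204
gripper_force: 51.0
```

{"api": "send_rows", "payload": {
  "targets": [
    [[0,0,0.001,0,0,0],[0,0,0.002,0,0,0]]
  ]
}}

```text
time_s: 6.35
ee_pos: [0.5036, 0.1921, 0.217]
eef_rot: [3.14, 0.08, 0.001]
contact_force: [6.8, -1.3, -10.8]
gripper_width: 0.204
gripper_force: 51.0
```

{"api": "send_rows", "payload": {
  "targets": [
    [[0,0,0.001,0,0,0],[0,0,0.002,0,0,0]]
  ]
}}

```text
time_s: 6.55
ee_pos: [0.5036, 0.192, 0.2189]
eef_rot: [3.14, 0.08, 0.001]
contact_force: [5.9, -0.6, -11.4]
gripper_width: 0.201
gripper_force: 50.9
```

{"api": "send_rows", "payload": {
  "targets": [
    [[0,0,0.001,0,0,0],[0,0,0.002,0,0,0]]
  ]
}}

```text
time_s: 6.75
ee_pos: [0.5036, 0.192, 0.2209]
eef_rot: [3.14, 0.08, 0.001]
contact_force: [6.9, -0.6, -11.2]
gripper_width: 0.201
gripper_force: 50.9
```

{"api": "send_rows", "payload": {
  "targets": [
    [[0,0,0.001,0,0,0],[0,0,0.002,0,0,0]]
  ]
}}

```text
time_s: 6.95
ee_pos: [0.5036, 0.1921, 0.2229]
eef_rot: [3.14, 0.08, 0.001]
contact_force: [7.2, -1.9, -9.6]
gripper_width: 0.201
gripper_force: 50.9
```

{"api": "send_rows", "payload": {
  "targets": [
    [[0,0,0.001,0,0,0],[0,0,0.002,0,0,0]]
  ]
}}

```text
time_s: 7.15
ee_pos: [0.5036, 0.1921, 0.2254]
eef_rot: [3.14, 0.08, 0.001]
contact_force: [5.6, -1.4, -8.1]
gripper_width: 0.202
gripper_force: 51.1
```

{"api": "send_rows", "payload": {
  "targets": [
    [[0,0,0.001,0,0,0],[0,0,0.002,0,0,0]]
  ]
}}

```text
time_s: 7.35
ee_pos: [0.5036, 0.192, 0.2279]
eef_rot: [3.14, 0.08, 0.001]
contact_force: [5.1, -2.4, -4.9]
gripper_width: 0.201
gripper_force: 51.4
```

{"api": "send_rows", "payload": {
  "targets": [
    [[0,0,0.001,0,0,0],[0,0,0.002,0,0,0]]
  ]
}}

```text
time_s: 7.55
ee_pos: [0.5036, 0.1921, 0.2304]
eef_rot: [3.14, 0.08, 0.001]
contact_force: [4.1, -2.4, -6.6]
gripper_width: 0.202
gripper_force: 51.4
```

The force rose to 11 N and then fell to about 5 N near z 0.226, which suggests the notch was passed. Let it down slowly to test.

{"api": "send_rows", "payload": {
  "targets": [
    [[0,0,-0.001,0,0,0],[0,0,-0.002,0,0,0],[0,0,-0.003,0,0,0]]
  ]
}}

```text
time_s: 7.85
ee_pos: [0.5036, 0.1922, 0.2295]
eef_rot: [3.14, 0.08, 0.001]
contact_force: [-1.2, -3.8, 11.0]
gripper_width: 0.201
gripper_force: 53.7
```

{"api": "send_rows", "payload": {
  "targets": [
    [[0,0,-0.001,0,0,0],[0,0,-0.002,0,0,0]]
  ]
}}

```text
time_s: 8.05
ee_pos: [0.5036, 0.1923, 0.2291]
eef_rot: [3.14, 0.08, 0.001]
contact_force: [-5.3, -4.4, 16.6]
gripper_width: 0.2
gripper_force: 54.8
```

{"api": "send_rows", "payload": {
  "targets": [
    [[0,0,-0.001,0,0,0],[0,0,-0.001,0,0,0]]
  ]
}}

```text
time_s: 8.25
ee_pos: [0.5036, 0.1923, 0.229]
eef_rot: [3.14, 0.079, 0.002]
contact_force: [-4.6, -5.3, 18.2]
gripper_width: 0.206
gripper_force: 55.1
```

{"api": "send_rows", "payload": {
  "targets": [
    [[0,0,-0.001,0,0,0],[0,0,-0.001,0,0,0]]
  ]
}}

```text
time_s: 8.45
ee_pos: [0.5036, 0.1924, 0.2288]
eef_rot: [3.141, 0.079, 0.002]
contact_force: [-7.8, -5.8, 21.7]
gripper_width: 0.201
gripper_force: 55.6
```

The notch carries the arm (21 N pressing down, height holds at a lift of about 43 mm). Relieve the force and open slightly.

{"api": "send_rows", "payload": {
  "targets": [
    [[0,0,0.002,0,0,0],[0,0,0.004,0,0,0],[0,0,0.005,0,0,0],[0,0,0.005,0,0,0]]
  ]
}}

```text
time_s: 8.85
ee_pos: [0.5036, 0.1923, 0.2296]
eef_rot: [-3.14, -0.079, -0.001]
contact_force: [-0.2, -3.5, 7.4]
gripper_width: 0.2
gripper_force: 53.5
```

{"api": "send_rows", "payload": {
  "targets": [
    [[0,0,0,0,0,0],[0,0,0,0,0,0],[0,0,0,0,0,0],[0,0,0,0,0,0],[0,0,0,0,0,0]]
  ],
  "jaw": 0.38
}}

```text
time_s: 9.35
ee_pos: [0.5029, 0.1925, 0.2278]
eef_rot: [-3.14, -0.08, 0.002]
contact_force: [0.9, -0.1, 0.7]
gripper_width: 0.376
gripper_force: 0.0
```

Run:
```python
from h import *
print(bot.read_state()['qpos'])
c=snap('wrist');P=cloud(c);ok=c['range_z']>0
m=ok&(P[...,2]>.22)&(P[...,2]<.25)
q=P[m]
for x in np.arange(.42,.58,.02):
    w=q[abs(q[:,0]-x)<.01]
    if len(w):print(round(x,2),len(w),np.percentile(w[:,1],[2,50,98]).round(4),np.median(w[:,2]).round(4))
```

```text
[2.84530557e-01 1.66226344e-01 1.85804325e+00 3.63146002e-04
 1.11827702e+00 1.80404735e+00]
0.48 1503 [0.1834 0.1922 0.2007] 0.2414
0.5 4227 [0.1754 0.1942 0.2218] 0.2414
0.52 4721 [0.1649 0.192  0.2153] 0.2412
0.54 3128 [0.1856 0.1942 0.2028] 0.2414
0.56 5922 [0.1811 0.1952 0.209 ] 0.2462
```

Run:
```python
import numpy as np
r=.0993;s0=.046
a=np.concatenate([[.01,.03,.06],np.arange(.1,1.85,.04)])
pos=lambda x:np.array([-r*np.cos(s0+x),-r*np.sin(s0+x)])
for k in range(0,36,12):
    b=0 if k==0 else a[k-1]
    print([[*(pos(x)-pos(b)).round(4).tolist(),0,0,0,round(x-b,3)] for x in a[k:k+12]], a[k+11])
```

```text
[[0.0001, -0.001, 0, 0, 0, np.float64(0.01)], [0.0002, -0.003, 0, 0, 0, np.float64(0.03)], [0.0005, -0.0059, 0, 0, 0, np.float64(0.06)], [0.001, -0.0099, 0, 0, 0, np.float64(0.1)], [0.0016, -0.0138, 0, 0, 0, np.float64(0.14)], [0.0024, -0.0177, 0, 0, 0, np.float64(0.18)], [0.0034, -0.0215, 0, 0, 0, np.float64(0.22)], [0.0045, -0.0253, 0, 0, 0, np.float64(0.26)], [0.0058, -0.0291, 0, 0, 0, np.float64(0.3)], [0.0072, -0.0328, 0, 0, 0, np.float64(0.34)], [0.0088, -0.0365, 0, 0, 0, np.float64(0.38)], [0.0105, -0.0401, 0, 0, 0, np.float64(0.42)]] 0.42000000000000004
[[0.0019, -0.0035, 0, 0, 0, np.float64(0.04)], [0.0038, -0.0069, 0, 0, 0, np.float64(0.08)], [0.006, -0.0103, 0, 0, 0, np.float64(0.12)], [0.0082, -0.0136, 0, 0, 0, np.float64(0.16)], [0.0106, -0.0167, 0, 0, 0, np.float64(0.2)], [0.0131, -0.0198, 0, 0, 0, np.float64(0.24)], [0.0158, -0.0228, 0, 0, 0, np.float64(0.28)], [0.0185, -0.0256, 0, 0, 0, np.float64(0.32)], [0.0214, -0.0284, 0, 0, 0, np.float64(0.36)], [0.0244, -0.031, 0, 0, 0, np.float64(0.4)], [0.0275, -0.0335, 0, 0, 0, np.float64(0.44)], [0.0306, -0.0359, 0, 0, 0, np.float64(0.48)]] 0.9000000000000001
[[0.0033, -0.0023, 0, 0, 0, np.float64(0.04)], [0.0066, -0.0044, 0, 0, 0, np.float64(0.08)], [0.0101, -0.0064, 0, 0, 0, np.float64(0.12)], [0.0136, -0.0082, 0, 0, 0, np.float64(0.16)], [0.0172, -0.0099, 0, 0, 0, np.float64(0.2)], [0.0208, -0.0115, 0, 0, 0, np.float64(0.24)], [0.0245, -0.0129, 0, 0, 0, np.float64(0.28)], [0.0283, -0.0142, 0, 0, 0, np.float64(0.32)], [0.0321, -0.0153, 0, 0, 0, np.float64(0.36)], [0.0359, -0.0163, 0, 0, 0, np.float64(0.4)], [0.0398, -0.0171, 0, 0, 0, np.float64(0.44)], [0.0438, -0.0177, 0, 0, 0, np.float64(0.48)]] 1.3800000000000003
```

{"api": "send_rows", "payload": {
  "targets": [
    [[0.0001,-0.001,0,0,0,0.01],[0.0002,-0.003,0,0,0,0.03],[0.0005,-0.006,0,0,0,0.06],[0.001,-0.01,0,0,0,0.1],[0.0016,-0.0138,0,0,0,0.14],[0.0024,-0.0177,0,0,0,0.18],[0.0034,-0.0215,0,0,0,0.22],[0.0045,-0.0253,0,0,0,0.26],[0.0058,-0.0291,0,0,0,0.3],[0.0072,-0.0328,0,0,0,0.34],[0.0088,-0.0365,0,0,0,0.38],[0.0105,-0.04,0,0,0,0.42]]
  ]
}}

```text
time_s: 10.6
ee_pos: [0.5135, 0.1524, 0.2283]
eef_rot: [-3.053, -0.736, 0.001]
contact_force: [-0.0, 2.0, 0.6]
gripper_width: 0.382
gripper_force: 0.7
```

{"api": "send_rows", "payload": {
  "targets": [
    [[0.0019,-0.0035,0,0,0,0.04],[0.0038,-0.0069,0,0,0,0.08],[0.006,-0.0103,0,0,0,0.12],[0.0082,-0.0136,0,0,0,0.16],[0.0106,-0.0167,0,0,0,0.2],[0.0131,-0.0198,0,0,0,0.24],[0.0158,-0.0228,0,0,0,0.28],[0.0185,-0.0256,0,0,0,0.32],[0.0214,-0.0284,0,0,0,0.36],[0.0244,-0.031,0,0,0,0.4],[0.0275,-0.0335,0,0,0,0.44],[0.0306,-0.036,0,0,0,0.48]]
  ]
}}

```text
time_s: 11.8
ee_pos: [0.5439, 0.1162, 0.2282]
eef_rot: [-2.791, -1.44, 0.002]
contact_force: [-1.8, 0.0, 1.3]
gripper_width: 0.382
gripper_force: 0.7
```

{"api": "send_rows", "payload": {
  "targets": [
    [[0.0033,-0.0023,0,0,0,0.04],[0.0066,-0.0044,0,0,0,0.08],[0.0101,-0.0064,0,0,0,0.12],[0.0136,-0.0082,0,0,0,0.16],[0.0172,-0.0099,0,0,0,0.2],[0.0208,-0.0115,0,0,0,0.24],[0.0245,-0.0129,0,0,0,0.28]]
  ]
}}

```text
time_s: 12.5
ee_pos: [0.5683, 0.1032, 0.2282]
eef_rot: [-2.562, -1.816, 0.002]
contact_force: [-2.3, -0.5, 1.4]
gripper_width: 0.381
gripper_force: 0.7
```

{"api": "send_rows", "payload": {
  "targets": [
    [[0.0028,-0.001,0,0,0,0.03],[0.0057,-0.0019,0,0,0,0.06],[0.0086,-0.0026,0,0,0,0.09],[0.0115,-0.0033,0,0,0,0.12]]
  ]
}}

```text
time_s: 12.9
ee_pos: [0.5798, 0.0998, 0.2282]
eef_rot: [-2.449, -1.966, 0.002]
contact_force: [-2.2, -0.6, 0.7]
gripper_width: 0.378
gripper_force: 0.7
```

{"api": "send_rows", "payload": {
  "targets": [
    [[0.0029,-0.0006,0,0,0,0.03],[0.0058,-0.0011,0,0,0,0.06],[0.0088,-0.0016,0,0,0,0.09]]
  ]
}}

```text
time_s: 13.2
ee_pos: [0.5886, 0.0982, 0.2282]
eef_rot: [-2.358, -2.074, 0.002]
contact_force: [-1.0, -0.6, 0.7]
gripper_width: 0.382
gripper_force: 0.7
```

{"api": "send_rows", "payload": {
  "targets": [
    [[0.002,-0.0002,0,0,0,0.02],[0.004,-0.0004,0,0,0,0.04],[0.006,-0.0005,0,0,0,0.06]]
  ]
}}

```text
time_s: 13.5
ee_pos: [0.5949, 0.0978, 0.2281]
eef_rot: [-2.296, -2.144, 0.001]
contact_force: [-1.3, -1.4, 0.3]
gripper_width: 0.378
gripper_force: 0.6
```

{"api": "send_rows", "payload": {
  "targets": [
    [[0.002,0,0,0,0,0.02],[0.004,-0.0001,0,0,0,0.04],[0.006,-0.0001,0,0,0,0.06]]
  ]
}}

```text
time_s: 13.8
ee_pos: [0.6012, 0.0978, 0.2281]
eef_rot: [-2.231, -2.212, 0.001]
contact_force: [-2.1, -0.7, 0.0]
gripper_width: 0.384
gripper_force: 0.6
```

{"api": "send_rows", "payload": {
  "targets": [
    [[0.002,0,0,0,0,0.02],[0.004,0.0001,0,0,0,0.04],[0.006,0.0002,0,0,0,0.06]]
  ]
}}

```text
time_s: 14.1
ee_pos: [0.6073, 0.0981, 0.2282]
eef_rot: [-2.163, -2.278, 0.0]
contact_force: [-1.7, -0.9, -0.2]
gripper_width: 0.384
gripper_force: 0.6
```

{"api": "send_rows", "payload": {
  "targets": [
    [[0.002,0.0001,0,0,0,0.02],[0.004,0.0003,0,0,0,0.04]]
  ]
}}

```text
time_s: 14.3
ee_pos: [0.6113, 0.0984, 0.2282]
eef_rot: [2.117, 2.321, -0.0]
contact_force: [-2.1, -0.7, -0.7]
gripper_width: 0.382
gripper_force: 0.6
```

{"api": "send_rows", "payload": {
  "targets": [
    [[0.002,0.0002,0,0,0,0.02],[0.004,0.0004,0,0,0,0.04]]
  ]
}}

```text
time_s: 14.5
ee_pos: [0.6121, 0.0989, 0.2278]
eef_rot: [-2.067, -2.357, 0.009]
contact_force: [-10.9, -1.2, 5.6]
gripper_width: 0.38
gripper_force: 5.7
```

{"api": "send_rows", "payload": {
  "targets": [
    [[0.002,0.0003,0,0,0,0.02],[0.004,0.0006,0,0,0,0.04]]
  ]
}}

```text
time_s: 14.7
ee_pos: [0.612, 0.0995, 0.2272]
eef_rot: [-2.014, -2.392, 0.02]
contact_force: [-20.3, -1.6, 9.6]
gripper_width: 0.382
gripper_force: 10.4
```

{"api": "send_rows", "payload": {
  "targets": [
    [[0.002,0.0003,0,0,0,0.02],[0.004,0.0007,0,0,0,0.04]]
  ]
}}

```text
time_s: 14.9
ee_pos: [0.6118, 0.1001, 0.2268]
eef_rot: [-1.961, -2.425, 0.031]
contact_force: [-29.8, -2.2, 14.3]
gripper_width: 0.381
gripper_force: 15.1
```

It is firmly on its stop. Back off to free the finger, open the jaws a little and measure.

{"api": "send_rows", "payload": {
  "targets": [
    [[-0.004,-0.0005,0.0,0,0,-0.04],[-0.008,-0.001,0,0,0,-0.08],[-0.012,-0.0015,0,0,0,-0.11],[-0.016,-0.002,0,0,0,-0.13],[-0.016,-0.002,0,0,0,-0.13],[-0.016,-0.002,0,0,0,-0.13]]
  ]
}}

```text
time_s: 15.5
ee_pos: [0.6078, 0.0983, 0.2286]
eef_rot: [2.13, 2.308, 0.002]
contact_force: [0.5, -0.5, 0.4]
gripper_width: 0.38
gripper_force: 0.0
```

{"api": "send_rows", "payload": {
  "targets": [
    [[0,0,0,0,0,0],[0,0,0,0,0,0],[0,0,0.01,0,0,0],[0,0,0.04,0,0,0],[0,0,0.08,0,0,0],[0,0,0.12,0,0,0],[0,0,0.16,0,0,0],[0,0,0.16,0,0,0]]
  ],
  "jaw": 0.7
}}

```text
time_s: 16.3
ee_pos: [0.6105, 0.0984, 0.3977]
eef_rot: [2.124, 2.301, 0.018]
contact_force: [0.2, 0.1, 0.9]
gripper_width: 0.699
gripper_force: 0.0
```

Run:
```python
from h import *
import pickle
st=bot.read_state();print(st['ee_pos'],st['eef_rot'],st['qpos'],st['contact_force'])
t=snap('top','t2.png');s=snap('scene','s2.png');w=snap('wrist','w2.png')
for n,c in(('top',t),('scene',s),('wrist',w)):
    P=cloud(c);ok=c['range_z']>0
    m=ok&(P[...,2]>.22)&(P[...,2]<.25)&(P[...,1]<.16)&(P[...,1]>-.05)&(abs(P[...,0]-.6)<.08)
    q=P[m]; print(n,len(q))
    for y in np.arange(-.04,.16,.02):
        v=q[abs(q[:,1]-y)<.01]
        if len(v)>3:print(round(y,2),len(v),np.percentile(v[:,0],[2,50,98]).round(4),np.median(v[:,2]).round(4))
    hsv=cv2.cvtColor(c['img'],cv2.COLOR_RGB2HSV)
    tq=(abs(hsv[...,0].astype(int)-88)<7)&(hsv[...,1]>150)&ok&(abs(P[...,0]-.6)<.15)&(abs(P[...,1])<.12)
    q=P[tq&(P[...,2]>.045)&(P[...,2]<.2)];
    if len(q):
        print('rack',len(q),np.percentile(q,[1,99],axis=0).round(4))
        h=q[(q[:,2]>np.percentile(q[:,2],60))]; print(cv2.minEnclosingCircle(h[:,:2].astype(np.float32)))
    q=P[tq&(P[...,1]<-.1)&(P[...,2]<.04)]
a=cv2.imread('pics/t2.png')[90:310,150:450];b=cv2.imread('pics/w2.png')
im=np.zeros((600,800,3),np.uint8);im[:293,:400]=cv2.resize(a,(400,293));im[:300,400:]=cv2.resize(b,(400,300));im[300:600,:400]=cv2.resize(cv2.imread('pics/s2.png'),(400,300))
cv2.imwrite('pics/m2.png',im)
```

```text
[0.61047496 0.09844503 0.39770616] [2.12360735 2.30097396 0.01798297] [8.94682774e-02 1.93004036e-01 1.48241587e+00 2.01813486e-05
 1.45069335e+00 9.33563481e-03] [0.20115005 0.10503498 0.91194407]
top 263
-0.04 9 [0.5993 0.6048 0.6115] 0.2366
-0.02 33 [0.5984 0.6078 0.6157] 0.2336
0.0 29 [0.5961 0.6049 0.6138] 0.2339
0.02 37 [0.5958 0.6048 0.6128] 0.2365
0.04 43 [0.5955 0.6021 0.6118] 0.2401
0.06 40 [0.5951 0.6021 0.6125] 0.2397
0.08 7 [0.5952 0.6045 0.6118] 0.2377
0.14 32 [0.589  0.6023 0.6135] 0.2403
rack 333 [[ 0.5419 -0.0657  0.0835]
 [ 0.6688  0.0577  0.1772]]
((0.6058081388473511, -0.003454619785770774), 0.0644589215517044)
scene 713
-0.04 13 [0.6095 0.6167 0.6206] 0.2324
-0.02 50 [0.6059 0.6155 0.6205] 0.2312
0.0 49 [0.6052 0.6153 0.6227] 0.232
0.02 59 [0.6023 0.6162 0.6203] 0.2328
0.04 78 [0.6024 0.617  0.6204] 0.2358
0.06 80 [0.602  0.6162 0.6206] 0.2358
0.08 78 [0.6016 0.6148 0.6185] 0.2356
0.1 85 [0.6001 0.6145 0.6183] 0.2351
0.12 79 [0.5983 0.6139 0.6174] 0.235
0.14 85 [0.598  0.6136 0.6197] 0.2367
rack 852 [[ 0.5496 -0.0657  0.0685]
 [ 0.6782  0.061   0.1735]]
((0.6127610206604004, -0.003150457749143243), 0.06492262333631516)
wrist 4920
-0.04 44 [0.6002 0.6088 0.6162] 0.2375
-0.02 379 [0.6001 0.6085 0.6175] 0.2356
0.0 421 [0.5974 0.6081 0.6188] 0.2352
0.02 337 [0.598  0.6074 0.6171] 0.2412
0.04 457 [0.5982 0.6067 0.6153] 0.2415
0.06 478 [0.5976 0.6061 0.6147] 0.2414
0.08 507 [0.597  0.6055 0.6142] 0.2415
0.1 538 [0.5964 0.605  0.6135] 0.2414
0.12 567 [0.5957 0.6042 0.6129] 0.2414
0.14 659 [0.5916 0.6036 0.615 ] 0.2419
rack 2819 [[ 0.5463 -0.0629  0.1205]
 [ 0.6712  0.0579  0.1648]]
((0.6086826324462891, -0.00270774494856596), 0.06444857269525528)
```

View pics/m2.png

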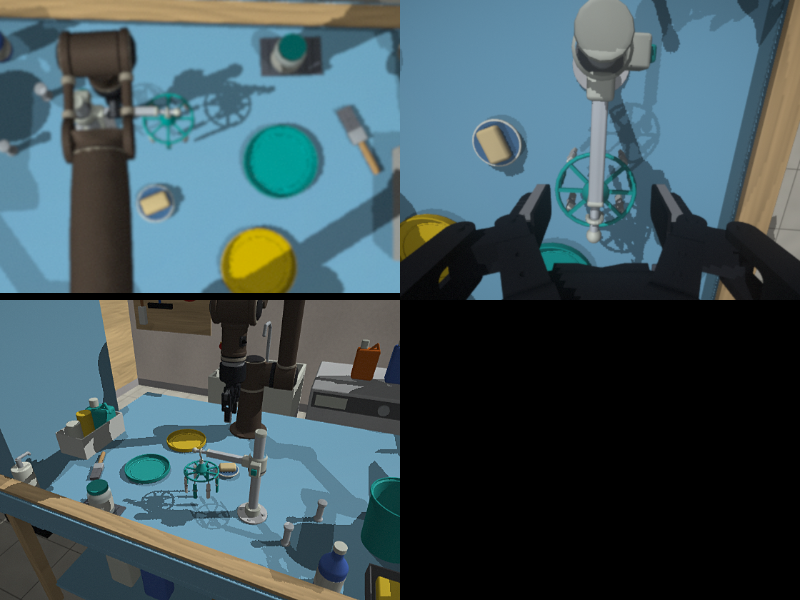

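The montage shows the arm pointing to -y with its rack at (168,118). The soap is untouched at (155,203), and the turquoise lid is at (281,160). The rack centre works out at (0.608,-0.003). Now the lid, the soap and the camera mount.

Run:
```python
from h import *
c=snap('wrist');print(np.round(c['hand_eye'],3))
t=snap('top');s=snap('scene')
for n,c in(('top',t),('scene',s)):
    hsv=cv2.cvtColor(c['img'],cv2.COLOR_RGB2HSV);P=cloud(c)
    g=(360,210) if n=='top' else (205,238)
    m=((abs(hsv[...,0].astype(int)-88)<7)&(hsv[...,1]>(215 if n=='top' else 150))).astype(np.uint8)
    m=cv2.morphologyEx(m,cv2.MORPH_OPEN,np.ones((3,3)))
    k,l,st,ce=cv2.connectedComponentsWithStats(m);i=l[g[1],g[0]];print(n,st[i],ce[i])
    cnt=max(cv2.findContours((l==i).astype(np.uint8),0,1)[0],key=len)[:,0]
    q=np.array([onz(c,u,v,.022) for u,v in cnt]);print('rim',cv2.minEnclosingCircle(q[:,:2].astype(np.float32)),q[:,:2].mean(0),(q.max(0)+q.min(0))/2)
    m=(P[...,2]>.01)&(P[...,2]<.05)&(abs(P[...,0]-.46)<.08)&(abs(P[...,1]-.08)<.09)&(c['range_z']>0)
    q=P[m];print('soap',len(q),np.percentile(q,[1,50,99],axis=0).round(3))
```

```text
[[-0.001  0.964  0.267  0.068]
 [ 1.     0.001 -0.    -0.   ]
 [-0.001  0.267 -0.964 -0.125]
 [ 0.     0.     0.     1.   ]]
top [ 334  185   53   52 2196] [360.18397086 210.73816029]
rim ((0.5255991220474243, -0.3046627938747406), 0.09614036232233047) [ 0.52365428 -0.30328007] [ 0.5261995  -0.30442198  0.022     ]
soap 431 [[ 0.38  -0.009  0.011]
 [ 0.41   0.031  0.034]
 [ 0.483  0.077  0.048]]
scene [ 174  215   64   42 2107] [205.87897485 235.6013289 ]
rim ((0.5376344919204712, -0.2999037504196167), 0.10941699147224426) [ 0.53920133 -0.2974222 ] [ 0.53688568 -0.29939306  0.022     ]
soap 483 [[ 0.384 -0.006  0.011]
 [ 0.422  0.035  0.028]
 [ 0.454  0.074  0.042]]
```

```bash
cat > goal.py <<'E'
from h import *
from scipy.spatial.transform import Rotation as Ro
def goal(ang,th,p):
    u=np.array([np.cos(ang),np.sin(ang),0]);k=np.array([0,0,1.])
    z=np.sin(th)*u-np.cos(th)*k; x=np.cos(th)*u+np.sin(th)*k; y=np.cross(z,x)
    s=bot.read_state();R=Ro.from_matrix(np.c_[x,y,z]);d=R*Ro.from_rotvec(s['eef_rot']).inv()
    return (np.array(p)-s['ee_pos']).round(4),d.as_rotvec().round(3)
E
python3 - <<'E'
from goal import *
c=np.array([.530,-.304]);t=np.array([.608,-.003]);d=t-c;a=np.arctan2(d[1],d[0]);u=d/np.hypot(*d);print(a,u,np.hypot(*d),bot.read_state()['ee_pos'])
print(goal(a,np.radians(30),[*(c-.145*u),.25]))
E
```

```text
1.3172375310131743 [0.25085055 0.96802583] 0.3109421167998957 [0.60624203 0.09803027 0.38612764]
(array([-0.1126, -0.5424, -0.1361]), array([ 0.524, -0.049, -0.327]))
```

{"api": "send_rows", "payload": {
  "targets": [
    [[-0.004,-0.02,0,0,0,0],[-0.01,-0.055,0,0,0,0],[-0.02,-0.095,0,0,0,0],[-0.028,-0.135,0,0.05,0,-0.03],[-0.036,-0.175,0,0.1,-0.01,-0.06],[-0.045,-0.215,0,0.16,-0.015,-0.1],[-0.053,-0.255,0,0.22,-0.02,-0.14],[-0.062,-0.295,0,0.28,-0.026,-0.175],[-0.07,-0.335,0,0.34,-0.032,-0.21],[-0.078,-0.375,0,0.4,-0.037,-0.25],[-0.086,-0.415,0,0.46,-0.043,-0.29],[-0.095,-0.455,0,0.524,-0.049,-0.327]]
  ],
  "jaw": 1
}}

```text
time_s: 17.8
ee_pos: [0.5113, -0.3582, 0.3869]
eef_rot: [-2.186, -1.685, -0.591]
contact_force: [1.2, -0.8, -0.4]
gripper_width: 1.003
gripper_force: 0.0
```

{"api": "send_rows", "payload": {
  "targets": [
    [[-0.006,-0.03,0,0,0,0],[-0.012,-0.06,-0.02,0,0,0],[-0.018,-0.08,-0.05,0,0,0],[-0.018,-0.087,-0.09,0,0,0],[-0.018,-0.087,-0.12,0,0,0],[-0.018,-0.087,-0.136,0,0,0],[-0.018,-0.087,-0.136,0,0,0],[-0.018,-0.087,-0.136,0,0,0]]
  ]
}}

```text
time_s: 18.6
ee_pos: [0.4945, -0.4437, 0.2528]
eef_rot: [-2.186, -1.691, -0.59]
contact_force: [0.1, 0.1, -0.8]
gripper_width: 0.995
gripper_force: 0.0
```

Run:
```python
from goal import *
s=bot.read_state();print(s['ee_pos'],s['qpos'],s['contact_force'],goal(1.317,np.radians(30),[.4936,-.4444,.25]))
c=snap('wrist','w3.png')
hsv=cv2.cvtColor(c['img'],cv2.COLOR_RGB2HSV)
m=((abs(hsv[...,0].astype(int)-88)<7)&(hsv[...,1]>150)).astype(np.uint8)
k,l,st,ce=cv2.connectedComponentsWithStats(m);i=1+st[1:,4].argmax();print(st[i])
cnt=max(cv2.findContours((l==i).astype(np.uint8),0,1)[0],key=len)[:,0]
q=np.array([onz(c,u,v,.022) for u,v in cnt]);print(cv2.minEnclosingCircle(q[:,:2].astype(np.float32)),q.min(0),q.max(0))
P=cloud(c);z=P[(c['range_z']>0)&(l==i)];z=z[z[:,2]>.015];print(len(z),z.min(0),z.max(0),cv2.minEnclosingCircle(z[:,:2].astype(np.float32)))
```

```text
[ 0.49453013 -0.44372904  0.25280001] [-0.9696591   0.56666849  1.34388304  0.38993007  1.58956788 -0.77946745] [ 0.12526052  0.08125245 -0.78722439] (array([-0.0009, -0.0007, -0.0028]), array([0.   , 0.003, 0.001]))
[  187    91   177   168 23071]
((0.5247437357902527, -0.3038846552371979), 0.10066419094800949) [ 0.42573532 -0.40430244  0.022     ] [ 0.62498735 -0.20349651  0.022     ]
2589 [ 0.42604265 -0.40373547  0.01501378] [ 0.62448993 -0.20396748  0.02706539] ((0.5248990654945374, -0.3039085566997528), 0.10001904517412186)
```

View pics/w3.png

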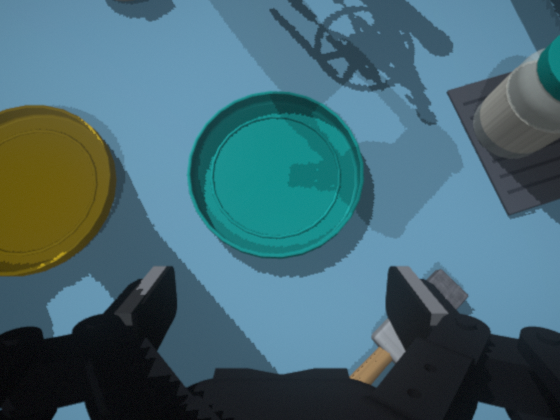

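The lid lies at px (276,175), i.e. (0.525,-0.304), with radius 100 mm. The brush is at (440,300). I check the brush clearance before lowering.

Run:
```python
from goal import *
import pickle
t=pickle.load(open('top.pkl','rb'))
for p in((407,172),(409,180),(418,186),(424,200),(433,216)):print(p,depth(t,*p).round(3))
c=snap('wrist')
for p in((445,290),(440,275),(465,295),(360,375)):print(p,depth(c,*p).round(3))
# fingertips seen by wrist
K=c['mtx'];
for p in((165,275),(400,275),(165,285)):
    d=c['range_z'][p[1],p[0]];q=np.array([(p[0]-K[0,2])/K[0,0]*d,-(p[1]-K[1,2])/K[1,1]*d,-d,1]);print('tool',(np.array(c['hand_eye'])@q).round(4))
print(goal(1.302,np.radians(30),[.488,-.439,.06]))
```

```text
(407, 172) [ 0.672 -0.474  0.016]
(409, 180) [ 0.642 -0.48   0.021]
(418, 186) [ 0.621 -0.513  0.018]
(424, 200) [ 0.572 -0.535  0.014]
(433, 216) [ 0.514 -0.566  0.018]
(445, 290) [ 0.665 -0.479  0.02 ]
(440, 275) [ 0.665 -0.463  0.02 ]
(465, 295) [ 0.683 -0.489  0.02 ]
(360, 375) [ 0.553 -0.535  0.021]
tool [ 0.011  -0.0433 -0.0055  1.    ]
tool [ 0.0124  0.0428 -0.0086  1.    ]
tool [ 0.0075 -0.0433 -0.0066  1.    ]
(array([-0.0071,  0.0055, -0.1948]), array([ 0.004,  0.006, -0.014]))
```

{"api": "send_rows", "payload": {
  "targets": [
    [[-0.002,0.002,-0.03,0,0,-0.014],[-0.005,0.005,-0.07,0,0,-0.014],[-0.007,0.005,-0.11,0,0,-0.014],[-0.007,0.005,-0.15,0,0,-0.014],[-0.007,0.005,-0.18,0,0,-0.014],[-0.007,0.005,-0.2,0,0,-0.014],[-0.007,0.005,-0.21,0,0,-0.014],[-0.007,0.005,-0.215,0,0,-0.014],[-0.007,0.005,-0.215,0,0,-0.014]]
  ]
}}

```text
time_s: 19.6
ee_pos: [0.4878, -0.4396, 0.0383]
eef_rot: [-2.201, -1.678, -0.593]
contact_force: [0.3, 0.2, 0.7]
gripper_width: 1.002
gripper_force: 0.0
```

{"api": "send_rows", "payload": {
  "targets": [
    [[0,0,-0.005,0,0,0],[0,0,-0.01,0,0,0],[0,0,-0.014,0,0,0],[0,0,-0.017,0,0,0],[0,0,-0.019,0,0,0],[0,0,-0.019,0,0,0],[0,0,-0.019,0,0,0]]
  ]
}}

```text
time_s: 20.3
ee_pos: [0.4872, -0.4389, 0.0182]
eef_rot: [-2.2, -1.676, -0.593]
contact_force: [-0.9, -0.1, 0.3]
gripper_width: 0.997
gripper_force: 0.0
```

Run:
```python
from goal import *
s=bot.read_state();print(s['ee_pos'],s['contact_force'],goal(1.302,np.radians(30),[.5806,-.1023,.0165]))
c=snap('wrist','w4.png')
```

```text
[ 0.48715956 -0.43886246  0.0182487 ] [-0.94500079 -0.06190407  0.32723893] (array([ 0.0934,  0.3366, -0.0017]), array([0.   , 0.003, 0.001]))
```

View pics/w4.png

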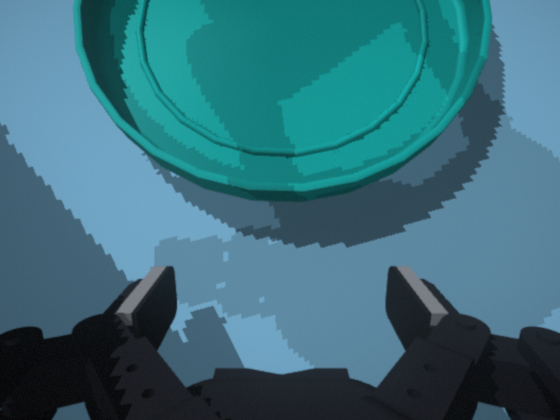

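The jaws (165,270) and (400,270) sit squarely behind the lid rim, whose lowest point is (282,200). Push slowly along the line.

{"api": "send_rows", "payload": {
  "targets": [
    [[0.002,0.008,-0.001,0,0,0],[0.005,0.017,-0.002,0,0,0],[0.007,0.025,-0.002,0,0,0],[0.009,0.032,-0.002,0,0,0],[0.01,0.037,-0.002,0,0,0],[0.012,0.043,-0.002,0,0,0],[0.014,0.05,-0.002,0,0,0],[0.016,0.058,-0.002,0,0,0],[0.018,0.066,-0.002,0,0,0],[0.02,0.074,-0.002,0,0,0],[0.023,0.082,-0.002,0,0,0],[0.025,0.09,-0.002,0,0,0]]
  ]
}}

```text
time_s: 21.55
ee_pos: [0.5124, -0.3482, 0.0163]
eef_rot: [-2.2, -1.676, -0.593]
contact_force: [-0.3, -2.5, -0.8]
gripper_width: 0.999
gripper_force: 0.6
```

{"api": "send_rows", "payload": {
  "targets": [
    [[0.0023,0.0085,0,0,0,0],[0.0047,0.017,0,0,0,0],[0.007,0.0255,0,0,0,0],[0.0094,0.034,0,0,0,0],[0.0118,0.0425,0,0,0,0],[0.0141,0.051,0,0,0,0],[0.0165,0.0595,0,0,0,0],[0.0189,0.068,0,0,0,0],[0.0212,0.0765,0,0,0,0],[0.0236,0.085,0,0,0,0],[0.026,0.0935,0,0,0,0],[0.0283,0.102,0,0,0,0]]
  ]
}}

```text
time_s: 22.75
ee_pos: [0.5406, -0.2462, 0.0163]
eef_rot: [-2.2, -1.676, -0.593]
contact_force: [-1.0, -1.9, -0.1]
gripper_width: 1.002
gripper_force: 0.6
```

```bash
cat > lid.py <<'E'
from goal import *
def lid():
    s=bot.read_state();print(s['time_s'],s['ee_pos'],s['contact_force'])
    c=snap('wrist');P=cloud(c)
    hsv=cv2.cvtColor(c['img'],cv2.COLOR_RGB2HSV)
    m=(abs(hsv[...,0].astype(int)-88)<7)&(hsv[...,1]>150)&(c['range_z']>0)&(P[...,2]>.018)&(P[...,2]<.03)
    q=P[m][:,:2]
    from scipy.optimize import least_squares
    # outer/inner rim top: mean radius 98
    r=least_squares(lambda x:np.hypot(*(q-x).T)-.098,np.array(s['ee_pos'][:2])+[.027,.1],loss='soft_l1',f_scale=.002);print(len(q),'lid',r.x, np.std(r.fun))
lid()
E
python3 lid.py
```

```text
22.75 [ 0.54061549 -0.24615433  0.01629014] [-0.98382233 -1.90011929 -0.11607436]
10969 lid [ 0.56533896 -0.14866408] 0.001408126741531075
```

Lid at (0.565,-0.149) and tracking well. Remaining shift is (0.043,0.146).

{"api": "send_rows", "payload": {
  "targets": [
    [[0.0023,0.008,0,0,0,0],[0.0047,0.016,0,0,0,0],[0.007,0.024,0,0,0,0],[0.0094,0.032,0,0,0,0],[0.0117,0.04,0,0,0,0],[0.0141,0.048,0,0,0,0],[0.0164,0.056,0,0,0,0],[0.0188,0.064,0,0,0,0],[0.0211,0.072,0,0,0,0],[0.0235,0.08,0,0,0,0],[0.0258,0.088,0,0,0,0],[0.028,0.095,0,0,0,0]]
  ]
}}

```text
time_s: 24.0
ee_pos: [0.5686, -0.1511, 0.0163]
eef_rot: [-2.2, -1.676, -0.592]
contact_force: [-0.7, -1.2, -0.1]
gripper_width: 1.003
gripper_force: 0.7
```

{"api": "send_rows", "payload": {
  "targets": [
    [[0.0018,0.006,0,0,0,0],[0.0035,0.012,0,0,0,0],[0.005,0.018,0,0,0,0],[0.007,0.024,0,0,0,0],[0.0085,0.029,0,0,0,0],[0.01,0.034,0,0,0,0],[0.011,0.038,0,0,0,0],[0.0117,0.04,0,0,0,0],[0.0117,0.04,0,0,0,0]]
  ]
}}

```text
time_s: 24.9
ee_pos: [0.5801, -0.1114, 0.0163]
eef_rot: [-2.2, -1.676, -0.593]
contact_force: [0.4, -0.4, -0.5]
gripper_width: 1.0
gripper_force: 0.1
```

Run:
```python
from lid import *
# rack centre from upper ring
for n in('scene','top'):
    c=snap(n,n+'3.png');P=cloud(c);hsv=cv2.cvtColor(c['img'],cv2.COLOR_RGB2HSV)
    m=(abs(hsv[...,0].astype(int)-88)<7)&(hsv[...,1]>150)&(c['range_z']>0)&(abs(P[...,0]-.6)<.12)&(abs(P[...,1])<.12)
    q=P[m&(P[...,2]>.1)&(P[...,2]<.2)];print(n,len(q),cv2.minEnclosingCircle(q[:,:2].astype(np.float32)))
    l=P[m&(P[...,2]>.012)&(P[...,2]<.03)];
    if len(l): print('lid',cv2.minEnclosingCircle(l[:,:2].astype(np.float32)),l.min(0),l.max(0))
```

```text
24.9 [ 0.58014154 -0.11141301  0.01628066] [ 0.43169231 -0.397096   -0.49871365]
10396 lid [ 0.60499737 -0.01359417] 0.0014040941889446041
scene 777 ((0.6124178767204285, -0.004085499793291092), 0.06661839783191681)
lid ((0.606951892375946, -0.02053767442703247), 0.10536850988864899) [ 0.50798021 -0.11509424  0.01200069] [0.70872413 0.08398523 0.02765822]
top 415 ((0.6061966419219971, -0.003954301588237286), 0.0658043771982193)
lid ((0.6033118367195129, -0.016009338200092316), 0.0989348366856575) [ 0.50777162 -0.11306755  0.01205992] [0.70206552 0.08175248 0.02982596]
```

{"api": "send_rows", "payload": {
  "targets": [
    [[0.001,0.003,0,0,0,0],[0.002,0.006,0,0,0,0],[0.003,0.009,0,0,0,0],[0.003,0.01,0,0,0,0],[0.003,0.01,0,0,0,0]]
  ]
}}

```text
time_s: 25.55
ee_pos: [0.5833, -0.1016, 0.0163]
eef_rot: [-2.2, -1.676, -0.593]
contact_force: [0.1, -0.2, -0.5]
gripper_width: 1.001
gripper_force: 0.3
```

Run:
```python
from lid import *
c=snap('wrist','w5.png');P=cloud(c);hsv=cv2.cvtColor(c['img'],cv2.COLOR_RGB2HSV)
q=P[(abs(hsv[...,0].astype(int)-88)<7)&(c['range_z']>0)&(P[...,2]>.12)&(P[...,2]<.19)];print('rack',len(q),len(q) and cv2.minEnclosingCircle(q[:,:2].astype(np.float32)))
```

```text
25.55 [ 0.58325083 -0.10160669  0.01630327] [ 0.095321   -0.17853235 -0.53608649]
9704 lid [ 0.60830435 -0.00390356] 0.0013942156412996495
rack 0 0
```

View pics/w5.png

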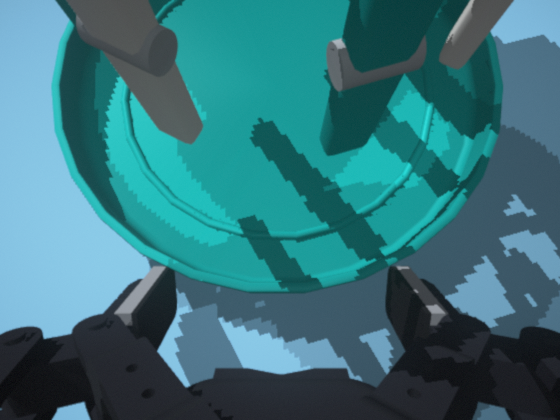

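The lid (rim bottom at (285,290)) is under the rack's clips at (165,50) and (370,60), and nothing touches. Its centre is (0.608,-0.004). Withdraw straight back, then up, and check.

{"api": "send_rows", "payload": {
  "targets": [
    [[-0.002,-0.008,0,0,0,0],[-0.006,-0.024,0.001,0,0,0],[-0.014,-0.05,0.003,0,0,0],[-0.022,-0.08,0.015,0,0,0],[-0.03,-0.11,0.04,0,0,0],[-0.036,-0.13,0.075,0,0,0],[-0.04,-0.145,0.115,0,0,0],[-0.042,-0.15,0.155,0,0,0],[-0.042,-0.15,0.195,0,0,0],[-0.042,-0.15,0.22,0,0,0],[-0.042,-0.15,0.22,0,0,0],[-0.042,-0.15,0.22,0,0,0]]
  ]
}}

```text
time_s: 26.85
ee_pos: [0.5407, -0.2531, 0.2365]
eef_rot: [-2.202, -1.677, -0.592]
contact_force: [-0.7, -0.3, -0.8]
gripper_width: 1.003
gripper_force: 0.0
```

Run:
```python
from lid import *
w=snap('wrist','w6.png');c=snap('scene','s6.png');t=snap('top','t6.png')
for c in(w,t):
    P=cloud(c);hsv=cv2.cvtColor(c['img'],cv2.COLOR_RGB2HSV)
    m=(abs(hsv[...,0].astype(int)-88)<8)&(hsv[...,1]>150)&(c['range_z']>0)&(abs(P[...,0]-.6)<.12)&(abs(P[...,1])<.12)
    q=P[m&(P[...,2]>.1)&(P[...,2]<.2)];print(len(q),len(q) and cv2.minEnclosingCircle(q[:,:2].astype(np.float32)))
    q=P[(P[...,2]>.225)&(P[...,2]<.26)&(abs(P[...,0]-.605)<.02)&(abs(P[...,1]-.08)<.05)];print('bar',len(q),len(q) and np.median(q,axis=0),len(q) and np.polyfit(q[:,1],q[:,0],1))
im=np.zeros((600,800,3),np.uint8)
for i,f in enumerate(('w6','s6','t6')): im[300*(i//2):300*(i//2)+300,400*(i%2):400*(i%2)+400]=cv2.resize(cv2.imread(f'pics/{f}.png'),(400,300))
cv2.imwrite('pics/m6.png',im)
```

```text
26.85 [ 0.54066384 -0.25307587  0.23652569] [-0.71020535 -0.2908431  -0.78671181]
1931 lid [ 0.60775319 -0.00603841] 0.0012098292907567472
2845 ((0.6044600009918213, -0.013500342145562172), 0.06277336925268173)
bar 0 0 0
424 ((0.6064329147338867, -0.003034639870747924), 0.06640812009572983)
bar 200 [0.60177894 0.08016539 0.23979143] [-0.03526458  0.60510703]
```

View pics/m6.png

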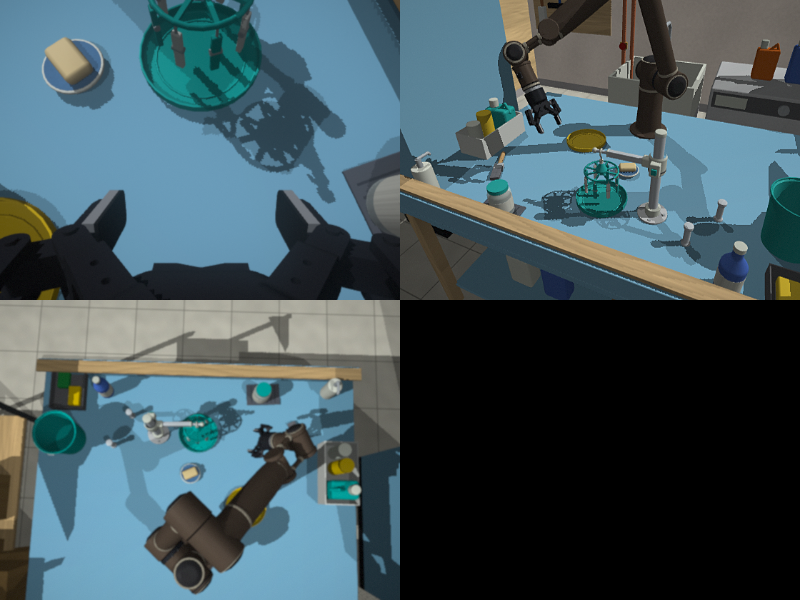

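The lid sits centred under the raised rack (scene (600,200), top (200,432)). The soap and pegs are in place, the arm is still on its stop and the robot touches nothing. Hand in.

```bash
python3 -c "
from plant import bot
print(bot.job_done())"
```

```text
the job is handed in; nothing more can be done
None
```

The job is handed in, at about 27 s of the 72 s allowed: the arm hangs on its notch 43 mm up, it is swung round against its stop, and the turquoise lid lies centred under the rack to within a few millimetres by my measurements. Pushing against the stop peaked at about 30 N, above the suggested 5 to 10 N.

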